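# Pull the drive from the covered dock and show its label

### The arm

A 6-joint arm with a two-finger parallel gripper is mounted at the origin on a cart in front of the work surface, level with it; the furniture and walls round the work are solid. World frame = base frame: x ahead of the robot, y to its left, z up, the work surface at z = 0. Lengths are in m, angles in rad, forces in N, time in s.
With the tool pointing down it reaches from about 0.35 to 0.975 m from the base axis. Payload 4.9 kg.
Tool frame: the origin (TCP) lies midway between the tips of the shut fingers; the grasp point (between the pads) lies 19 mm behind it; z points along the fingers, y is the line along which they close (so a half turn about z gives the same grasp; the last joint's range is limited). The gripper opens to 85 mm and grips with 20 to 120 N. Pads are 22 mm wide; open, the fingers measure 114 mm over their backs; the gripper's body (76 mm by 85 mm) begins 54 mm behind the grasp point. The pads swing forward as they close: fully open they stand 13 mm farther back than shut.
Start: joints at [1.09, 0.053, 1.613, -0, 1.476, -0.119], TCP at [0.221, 0.585, 0.231] pointing down, gripper open.
Joint ranges: [-3.01, 3.01], [-1.01, 2.22], [0.06, 2.58], [-1.02, 4.17], [0.09, 2.62], [-3.14, 3.14]. Speed limits (rad/s): [2.57, 2.57, 3.14, 3.14, 3.14, 3.14].

### API

Orientations are given as a unit quaternion [w, x, y, z].
In Python, from plant import manip gives the robot as it stands.
- The arm moves only by the tool move_arm, never from a script. Its argument "increments" is one flat list of numbers, 5 for each row, row after row: the shift along the tool's x, y, z in mm, then the turn about the tool's z in rad, then the opening, from 0 (shut) to 1 (fully open). In form: [tx, ty, tz, spin, jaw, tx, ty, tz, spin, jaw, ...]. A call has 1 to 8 rows; each row shifts and turns the commanded pose from where the row before left it, along the tool's axes as they then stand; what a row does not reach is not made up. A row lasts 1/12 s, in which the tool goes at most 41.7 mm and 7.16 degrees, less where a joint would pass 70% of its speed; a pose out of reach is approached as far as the arm can. A call with a gripper value outside its range is refused whole. The fingers move at their own pace and stop on an object; the grip force is fixed at half the most. Time passes only in rows, so rows that do not move let the fingers close. It gives the time, the measured TCP pose, the force, the opening and the grip force at its end, in the units of the state.
- manip.state(): the state, without advancing time (a new reading comes with each control period).
- manip.grab_frame(name): name is "scene" or "top" or "wrist"; returns a dict with "image" (420x560x3 uint8, blue, green, red), "fov_y" (degrees; the focal length in pixels is half the picture's height over the tangent of half this angle, whatever the lens; pixels are square), "cx", "cy" (the principal point, pixels), "eye" and "rotation" of the camera in the world; the wrist camera has in their place "T_tool_cam" (4x4, takes a point from camera to tool coordinates, whose origin is the TCP and whose axes are the flange's). Camera axes: x right, y down, z forward; pixel columns grow to the right and rows downward; lengths in m; the calibration is good to about 2 mm. A picture is of the moment at which its call begins: read the wrist's pose just before it. There is no depth.
- manip.job_done(): hands the job in; it is judged then, once.
The state is a dict: "time": time; "joint_pos": joint angles; "joint_vel": joint speeds; "joint_efforts": joint torques, N m; "tool_pos": TCP position; "tool_rot": TCP orientation; "contact_force": force on the tool from outside, world axes, zero at the start; "ft_torque": the same for the moment, N m; "gripper_width": opening from 0.0 (shut) to 1.0 (fully open); "grasp_force": force on a finger pad.
Only numpy, scipy, OpenCV 4.12 (cv2) and the standard library are available. Lean on these libraries where they do the work, as an engineer would, in place of code of your own. Each camera call takes 0.05 s, during which the arm holds its last target. There are 200 camera calls.

### The job

Swing the dust flap of the drive dock up until it stands upright or leans back, and leave it open. Then draw the drive out of its bay, leaving the blanking insert in the other bay, and hold the drive up beside the dock, on end as it stood, at least 10 cm above the bench and with its labelled face turned square to the front of the bench so that I can read it. Finish still holding it there in the gripper, without shifting the screw box, the small screwdriver or the tin.

Things in the scene. Friction and masses are not known exactly. Their poses are not given: they have to be found in the camera images.
- dock: Drive dock, fixed: grey and black box, 100 deep (x) x 156 wide (y) x 118 mm high, flap on top. Origin: centre of underside; x runs from its front (button, pull) to the hinge side. Under the flap a well, 88 x 144 mm, down to a deck at z = 80 mm with two slots (74 mm in x, 12 in y) at y = +25 and -25 mm; sprung contacts in them resist the first 20 to 30 mm of a pull with 2 to 8 N.
- flap (a joint): Angle of the dust flap in rad: 0 closed, 1.57 upright, 1.9 fully back. It starts between 0 and 0.2. The hinge is stiff enough (0.1 Nm) for the flap to stay wherever it is left; about 1.5 N at the pull moves it.
- flap_hinge (a point): Middle of the flap's hinge line, which runs along the dock's y at 46 mm in the dock's +x and 120.5 mm height. The flap is a panel 5 mm thick, 156 mm wide, reaching 96 mm from the hinge line to its free edge.
- flap_pull (a point): Middle of the round cross bar (10 mm thick, along the dock's y, 60 mm free length) of the steel bail pull that sticks out of the flap's free edge in the panel's plane, 130 mm from the hinge line. 29 mm gap between bar and panel edge: a finger fits down either side of the bar, and the bar can turn between the fingers as the flap swings.
- drive: 2.5 inch drive, black slab 70 x 100 x 8 mm (its x, y, z), pale label on its +z face; 56 to 112 g. Origin: centre of the face without label. It stands on end in one of the two slots (which one varies): y up, x along the dock's x, label towards the dock's -y. Its top end is 30 mm above the deck, 8 mm below the rim.
- drive_center (a point): Centre of the drive.
- blank: Blanking insert: grey plastic plate 70 mm wide and 8 mm thick in the other slot; only a finger tab, 28 mm wide, with its top 15 mm above the deck shows well. Origin: middle of its lower end, on the same side face as the drive's origin; y up.
- bench_front (a point): Reference point 3 cm inside the bench's front edge (the robot's side), straight ahead of the robot, at the height of the top. Its x points straight away from the robot, square to that edge.
- screw_box: Bystander: small pale box, 62 x 85 x 28 mm, left of the dock. Origin: centre of underside.
- small_driver: Bystander: small screwdriver, 116 mm long, 13 mm thick, lying right of the dock.
- flux_tin: Bystander: round tin, 44 mm across, 24 mm high, right of the dock. Origin: centre of underside.

How it is judged:
By the outcome, as a careful person would: the job done as asked, in the order asked, and still so for the second after the job is handed in, while the arm keeps its last pose, push and grip.
It also fails if it takes over 61 s, if anything falls off the work surface, if the arm or the gripper's body presses on something with over 40 N, if the wrist force passes 120 N, or if a joint passes its speed limit or range.

## Working session

There is one attempt and no reset: what is moved stays moved. The work goes in short steps, Python scripts to look and compute and a tool call to move; the robot and the scene stay as the last step left them, time stands still between calls to the robot, and variables do not carry over. Pictures are saved under pics/ and viewed, at most 10 in all, crops included, and the job is handed in when it is done.

Besides the shell and the picture viewer there is one more tool, called after "Call:" as a command line: name --argument value ..., lists and objects as JSON in quotes. move_arm: Moves the arm, as the interface text tells. Its arguments: {"type":"object","properties":{"increments":{"type":"array"}},"required":["increments"]}

```bash
mkdir -p pics; ls
cat > h.py <<'E'
import numpy as np, cv2
from plant import manip
from scipy.spatial.transform import Rotation as R
def cam(f, st=None):
    if 'eye' in f: return np.array(f['eye']), np.array(f['rotation'])
    T=np.array(f['T_tool_cam']); q=np.array(st['tool_rot']); Rt=R.from_quat(q[[1,2,3,0]]).as_matrix()
    return np.array(st['tool_pos'])+Rt@T[:3,3], Rt@T[:3,:3]
def foc(f): return 210/np.tan(np.radians(f['fov_y'])/2)
def ray(f,px,st=None):
    e,Rm=cam(f,st); F=foc(f)
    d=Rm@np.array([(px[0]-f['cx'])/F,(px[1]-f['cy'])/F,1]); return e,d
def onz(f,px,z,st=None):
    e,d=ray(f,px,st); return e+d*(z-e[2])/d[2]
def proj(f,p,st=None):
    e,Rm=cam(f,st); c=Rm.T@(np.array(p)-e); F=foc(f); return c[:2]/c[2]*F+[f['cx'],f['cy']]
def tri(rs):
    A=0;b=0
    for e,d in rs:
        d=d/np.linalg.norm(d); P=np.eye(3)-np.outer(d,d); A=A+P; b=b+P@e
    return np.linalg.solve(A,b)
E
python3 - <<'E'
from h import *
import pickle
s=manip.state(); print({k:np.round(v,3) for k,v in s.items()})
fs={}
for n in ("scene","top"):
    f=manip.grab_frame(n); fs[n]=f; print(n,f['fov_y'],f['cx'],f['cy'],np.round(f['eye'],3),np.round(f['rotation'],3).tolist())
    cv2.imwrite(f'pics/{n}0.png',f['image'])
pickle.dump(fs,open('f0.pkl','wb'))
E
```

```text
pics
{'time': np.float64(0.0), 'joint_pos': array([ 1.09 ,  0.053,  1.614,  0.   ,  1.476, -0.119]), 'joint_vel': array([ 0.,  0.,  0., -0.,  0., -0.]), 'joint_efforts': array([-1.0000e-03, -3.9371e+01, -3.7017e+01, -0.0000e+00,  7.0000e-03,
        0.0000e+00]), 'tool_pos': array([0.221, 0.584, 0.23 ]), 'tool_rot': array([-0.   ,  0.18 ,  0.984, -0.001]), 'contact_force': array([ 0.719,  0.63 , -0.09 ]), 'ft_torque': array([0.054, 0.013, 0.025]), 'grasp_force': np.float64(0.0), 'gripper_width': np.float64(1.001)}
scene 44.239606834111356 283.7807856083814 203.28820895697413 [-0.045 -0.793  0.685] [-0.47, 0.834, -0.254, 0.135]
top 52.56738292789866 289.33870110871266 211.56718407741698 [ 0.409 -0.013  0.98 ] [-0.028, 0.713, -0.7, 0.028]
```

View pics/scene0.png

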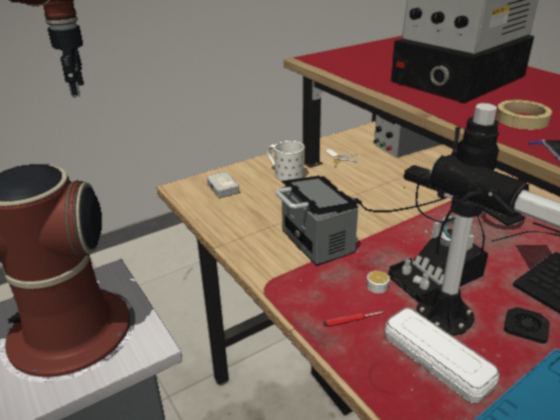

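View pics/top0.png

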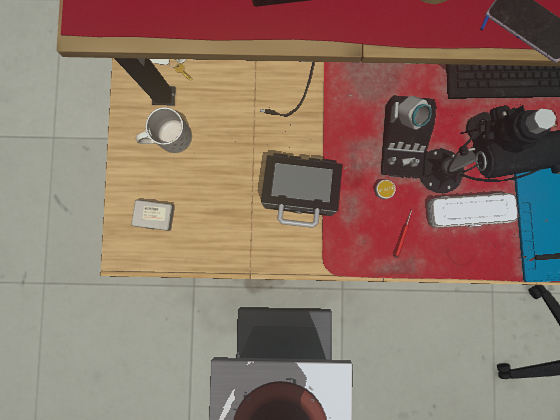

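Scene shows the dock at about (318,215), pull at (295,197), tin (377,282), driver (352,319), screw box (223,184). Top shows the dock at about (300,183), pull bar (299,222), tin (386,189), driver (402,233) and screw box (152,214). Camera rotations are quaternions, so I'll fix the helper and enlarge.

```bash
sed -i "s/np.array(f\['rotation'\])/R.from_quat(np.array(f['rotation'])[[1,2,3,0]]).as_matrix()/" h.py
python3 - <<'E'
from h import *
import pickle
fs=pickle.load(open('f0.pkl','rb'))
t=fs['top']
for n,p,z in (('pull',(299,222),.13),('dockBL',(260,207),.12),('dockBR',(337,215),.12),('dockTL',(265,153),.12),('dockTR',(341,160),.12),('tin',(386,189),.024),('box',(152,214),.028),('drv',(402,233),.007),('edge',(260,274),0)):
    print(n,np.round(onz(t,p,z),3))
a=cv2.resize(t['image'][140:235,250:350],None,fx=4,fy=4,interpolation=cv2.INTER_CUBIC)
b=cv2.resize(fs['scene']['image'][170:265,270:365],None,fx=4,fy=4,interpolation=cv2.INTER_CUBIC)
cv2.imwrite('pics/c0.png',np.hstack([a,b]))
E
```

```text
pull [ 0.456 -0.031  0.13 ]
dockBL [0.486 0.048 0.12 ]
dockBR [ 0.472 -0.108  0.12 ]
dockTL [0.597 0.04  0.12 ]
dockTR [ 0.585 -0.116  0.12 ]
tin [ 0.541 -0.23   0.024]
box [0.473 0.296 0.028]
drv [ 0.442 -0.27   0.007]
edge [0.343 0.053 0.   ]
```

View pics/c0.png

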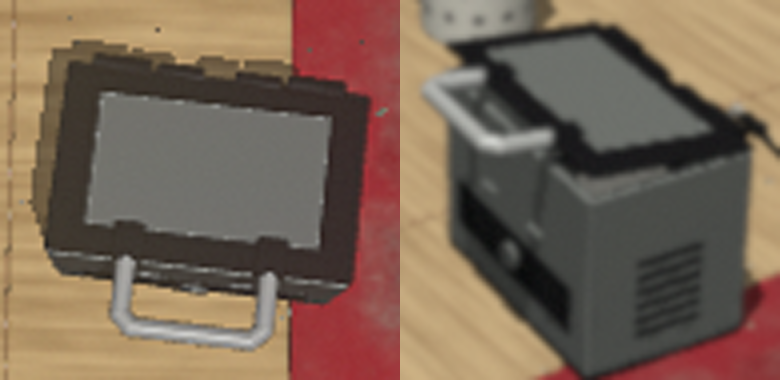

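Crop: bail bar ends are at top pixels (279.5,221)–(317,225) and scene pixels (277.5,192)–(292.5,206). The flap's front edge slopes about 7° in the picture. Triangulate these and the shelf.

Run:
```python
from h import *
import pickle
fs=pickle.load(open('f0.pkl','rb'))
t,s=fs['top'],fs['scene']
for n,a,b in (('barL',(280.5,220.5),(278.5,192.5)),('barR',(316.5,225),(293,205.5)),('shelfcorner',(59,50),(285,65)),('flapBR',(338.5,212),(308+6,213)),):
    print(n,np.round(tri([ray(t,a),ray(s,b)]),3))
print([np.round(onz(t,p,0),3) for p in ((105,274),(520,282))])
st=manip.state();w=manip.grab_frame('wrist'); print(np.round(w['T_tool_cam'],3),w['fov_y'])
```

```text
barL [0.459 0.005 0.136]
barR [ 0.45  -0.066  0.142]
shelfcorner [0.739 0.394 0.265]
flapBR [ 0.474 -0.108  0.138]
[array([0.336, 0.407, 0.   ]), array([ 0.336, -0.541,  0.   ])]
[[ 0.001 -0.963 -0.268  0.068]
 [ 1.     0.001  0.    -0.   ]
 [ 0.    -0.268  0.963 -0.142]
 [ 0.     0.     0.     1.   ]] 69.9541981755182
```

Call:
move_arm --increments '[-24, -28, -6, 0, 1, -24, -28, -6, 0, 1, -24, -28, -6, 0, 1, -24, -28, -6, 0, 1, -24, -28, -6, 0, 1, -24, -28, -6, 0, 1, -24, -28, -6, 0, 1, -24, -28, -6, 0, 1]'

```text
time: 0.82
tool_pos: [0.3215, 0.3054, 0.2793]
tool_rot: [0.0, 0.18, 0.984, -0.0]
contact_force: [1.1, -0.5, 0.0]
gripper_width: 1.002
grasp_force: 0.0
```

Call:
move_arm --increments '[-24, -28, -6, 0, 1, -24, -28, -6, 0, 1, -24, -28, -6, 0, 1, -24, -28, -6, 0, 1, -24, -28, -6, 0, 1, -24, -28, -6, 0, 1, -24, -28, -6, 0, 1, -24, -28, -6, 0, 1]'

```text
time: 1.48
tool_pos: [0.4218, 0.0278, 0.3275]
tool_rot: [0.0, 0.18, 0.984, 0.0]
contact_force: [0.9, -0.2, 0.7]
gripper_width: 1.001
grasp_force: 0.0
```

Call:
move_arm --increments '[-24, -28, 0, 0, 1, -24, -28, 0, 0, 1, 0, 0, 0, 0.12, 1, 0, 0, 0, 0.12, 1, 0, 0, 0, 0.12, 1, 0, 0, 0, 0.12, 1, 0, 0, 0, 0.12, 1, 0, 0, 0, 0.12, 1]'

```text
time: 2.15
tool_pos: [0.4467, -0.0398, 0.3269]
tool_rot: [-0.0, 0.518, 0.856, -0.0]
contact_force: [-0.1, -0.3, 0.5]
gripper_width: 1.0
grasp_force: 0.0
```

Call:
move_arm --increments '[0, 0, 0, 0.12, 1, 0, 0, 0, 0.12, 1, 0, 0, 0, 0.12, 1, 0, 0, 0, 0.12, 1, 0, 0, 0, 0.09, 1, 0, 0, 0, 0, 1, 0, 0, 0, 0, 1]'

```text
time: 2.73
tool_pos: [0.4467, -0.0397, 0.327]
tool_rot: [-0.0, 0.734, 0.679, -0.0]
contact_force: [0.2, 0.1, 0.8]
gripper_width: 0.999
grasp_force: 0.0
```

Run:
```python
from h import *
import pickle
st=manip.state();w=manip.grab_frame('wrist'); pickle.dump((st,w),open('w1.pkl','wb'))
q=np.array(st['tool_rot']); print(np.round(st['tool_pos'],4),np.round(R.from_quat(q[[1,2,3,0]]).as_matrix(),3),np.round(st['joint_pos'],2),np.round(st['contact_force'],2))
cv2.imwrite('pics/w1.png',w['image'])
for p in ((.459,.005,.136),(.45,-.066,.142)): print(proj(w,p,st))
```

```text
[ 0.4467 -0.0397  0.327 ] [[ 0.079  0.997 -0.001]
 [ 0.997 -0.079  0.   ]
 [ 0.    -0.001 -1.   ]] [-0.25 -0.42  1.87 -0.    1.69 -0.18] [0.22 0.06 0.81]
[289.02407923 145.36920833]
[285.64363983 210.0393916 ]
```

View pics/w1.png

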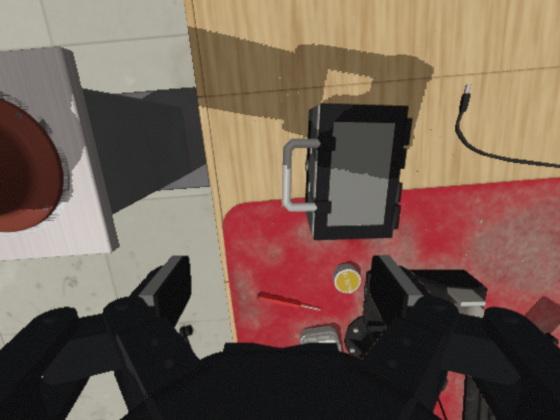

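Wrist view: the bar is vertical at x≈287, from (288,145) to (287,208). The flap panel spans (318,106)–(393,238).

Run:
```python
from h import *
import pickle
fs=pickle.load(open('f0.pkl','rb')); st,w=pickle.load(open('w1.pkl','rb'))
t,s=fs['top'],fs['scene']
rs=[ray(t,(298.5,222.8)),ray(s,(285.7,199)),ray(w,(287,177),st)]
b=tri(rs); print(b,[proj(t,b),proj(s,b),proj(w,b,st)])
# grey window of panel in wrist & top -> yaw and centre
for f,ss,roi,nm in ((w,st,(100,245,300,420),'w'),(t,None,(150,220,255,345),'t')):
    im=f['image'][roi[0]:roi[1],roi[2]:roi[3]].astype(int); 
    m=((abs(im[...,0]-im[...,2])<25)&(im.mean(2)>75)&(im.mean(2)<150)).astype(np.uint8)
    m=cv2.morphologyEx(m,cv2.MORPH_OPEN,np.ones((5,5)))
    c=max(cv2.findContours(m,0,2)[0],key=cv2.contourArea); r=cv2.minAreaRect(c); bx=cv2.boxPoints(r)+[roi[2],roi[0]]
    P=np.array([onz(f,p,.128,ss) for p in bx]); print(nm,np.round(bx,1).tolist(),np.round(P[:,:2],3).tolist(),P.mean(0))
    for i in range(4): d=P[(i+1)%4]-P[i]; print(np.round(np.linalg.norm(d),3),np.degrees(np.arctan2(d[1],d[0])))
```

```text
[ 0.45457328 -0.02995695  0.13807935] [array([298.30292469, 222.53272341]), array([285.2622307 , 199.09756563]), array([287.31270265, 177.72484474])]
w [[326.7, 225.0], [329.7, 167.6], [387.9, 170.6], [385.0, 228.0]] [[0.498, -0.092], [0.504, -0.024], [0.57, -0.032], [0.567, -0.102]] [ 0.53448825 -0.06258635  0.128     ]
0.069 85.12139725380244
0.067 -7.398423248211407
0.069 -91.88714673595433
0.07 172.45422667258885
t [[270.8, 195.4], [274.6, 162.3], [332.8, 169.0], [328.9, 202.1]] [[0.509, 0.026], [0.576, 0.02], [0.565, -0.098], [0.497, -0.091]] [ 0.53693282 -0.03574121  0.128     ]
0.068 -5.246588644632337
0.119 -95.55785290952024
0.068 174.13243564464355
0.118 84.48208142693699
```

Call:
move_arm --increments '[5, 3.5, 30, 0.017, 0.3, 5, 3.5, 30, 0, 0.3, 0, 0, 30, 0, 0.3, 0, 0, 25, 0, 0.3, 0, 0, 10, 0, 0.3, 0, 0, 0, 0, 0.3, 0, 0, 0, 0, 0.3]'

```text
time: 3.37
tool_pos: [0.4549, -0.0305, 0.2029]
tool_rot: [0.0, 0.741, 0.672, 0.0]
contact_force: [-0.7, -0.4, -0.4]
gripper_width: 0.3
grasp_force: 0.0
```

Run:
```python
from h import *
st=manip.state();w=manip.grab_frame('wrist'); s=manip.grab_frame('scene')
b=(.4545,-.030,.138)
q=np.array(st['tool_rot']); M=R.from_quat(q[[1,2,3,0]]).as_matrix();print(np.round(st['tool_pos'],4), M.T@(np.array(b)-st['tool_pos'])*1000, st['gripper_width'],proj(w,b,st))
im=np.hstack([w['image'][100:420,80:480],cv2.resize(s['image'][130:290,230:430],None,fx=2,fy=2)]); cv2.imwrite('pics/w2.png',im)
```

```text
[ 0.4549 -0.0305  0.2029] [ 0.47128386 -0.46043438 64.87437794] 0.3000800690811123 [280.44228009 220.71743704]
```

View pics/w2.png

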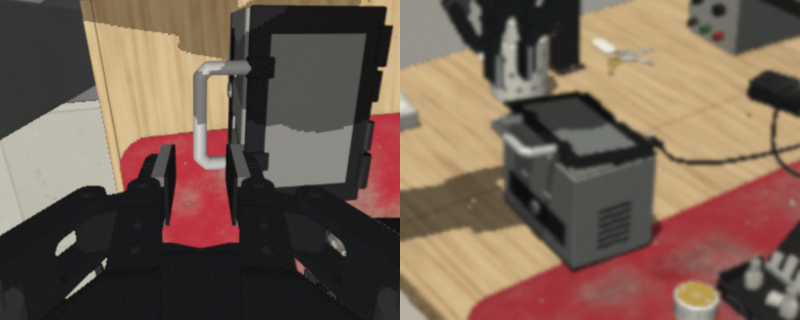

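The wrist crop shows the bar (x≈202) centred between the fingers (168 and 236). Descend and close.

Call:
move_arm --increments '[0, 0, 25, 0, 0.3, 0, 0, 25, 0, 0.3, 0, 0, 20, 0, 0.3, 0, 0, 12, 0, 0.3, 0, 0, 0, 0, 0.3, 0, 0, 0, 0, 0.3]'

```text
time: 3.97
tool_pos: [0.4554, -0.0306, 0.1214]
tool_rot: [0.0, 0.741, 0.672, 0.0]
contact_force: [0.2, 0.3, -0.1]
gripper_width: 0.303
grasp_force: 0.0
```

Call:
move_arm --increments '[0, 0, 0, 0, 0, 0, 0, 0, 0, 0, 0, 0, 0, 0, 0, 0, 0, 0, 0, 0, 0, 0, 0, 0, 0, 0, 0, 0, 0, 0]'

```text
time: 4.47
tool_pos: [0.454, -0.0305, 0.1215]
tool_rot: [-0.001, 0.741, 0.672, -0.001]
contact_force: [-5.8, -0.0, 1.6]
gripper_width: 0.088
grasp_force: 58.5
```

```bash
python3 -c "
import numpy as np
a=np.linspace(.135,1.83,25);y=-130*np.cos(a);z=130*np.sin(a)
cy=np.round(np.round(y-y[0])).astype(int);cz=np.round(z-z[0]).astype(int)
print(list(zip(np.diff(cy),-np.diff(cz))))"
```

```text
[(np.int64(2), np.int64(-9)), (np.int64(2), np.int64(-9)), (np.int64(3), np.int64(-9)), (np.int64(3), np.int64(-8)), (np.int64(4), np.int64(-8)), (np.int64(5), np.int64(-8)), (np.int64(5), np.int64(-8)), (np.int64(5), np.int64(-7)), (np.int64(7), np.int64(-7)), (np.int64(6), np.int64(-6)), (np.int64(7), np.int64(-6)), (np.int64(8), np.int64(-6)), (np.int64(7), np.int64(-4)), (np.int64(9), np.int64(-5)), (np.int64(8), np.int64(-3)), (np.int64(9), np.int64(-3)), (np.int64(9), np.int64(-3)), (np.int64(9), np.int64(-2)), (np.int64(9), np.int64(-1)), (np.int64(9), np.int64(0)), (np.int64(9), np.int64(0)), (np.int64(9), np.int64(0)), (np.int64(9), np.int64(2)), (np.int64(9), np.int64(2))]
```

Call:
move_arm --increments '[0, 2, -9, 0, 0, 0, 2, -9, 0, 0, 0, 3, -9, 0, 0, 0, 3, -8, 0, 0, 0, 4, -8, 0, 0, 0, 5, -8, 0, 0, 0, 5, -8, 0, 0, 0, 5, -7, 0, 0]'

```text
time: 5.13
tool_pos: [0.4807, -0.0331, 0.1882]
tool_rot: [-0.003, 0.741, 0.672, -0.003]
contact_force: [-17.2, 2.6, 10.8]
gripper_width: 0.092
grasp_force: 58.7
```

Call:
move_arm --increments '[0, 5, -7, 0, 0, 0, 5, -6, 0, 0, 0, 7, -6, 0, 0, 0, 8, -6, 0, 0, 0, 7, -4, 0, 0, 0, 9, -5, 0, 0, 0, 8, -3, 0, 0, 0, 9, -3, 0, 0]'

```text
time: 5.8
tool_pos: [0.5429, -0.0392, 0.233]
tool_rot: [0.002, 0.741, 0.672, 0.001]
contact_force: [-6.8, 0.7, 13.3]
gripper_width: 0.087
grasp_force: 60.7
```

Call:
move_arm --increments '[0, 9, -2, 0, 0, 0, 9, -2, 0, 0, 0, 9, -1, 0, 0, 0, 9, 0, 0, 0, 0, 9, 0, 0, 0, 0, 9, 1, 0, 0, 0, 9, 2, 0, 0, 0, 9, 3, 0, 0]'

```text
time: 6.47
tool_pos: [0.6163, -0.0464, 0.2321]
tool_rot: [0.004, 0.741, 0.672, 0.003]
contact_force: [0.7, -0.3, 10.3]
gripper_width: 0.09
grasp_force: 65.1
```

Run:
```python
from h import *
st=manip.state();w=manip.grab_frame('wrist'); s=manip.grab_frame('scene')
print(st['joint_pos'],st['ft_torque'])
im=np.hstack([w['image'][100:420,80:480],cv2.resize(s['image'][90:250,230:430],None,fx=2,fy=2)]); cv2.imwrite('pics/w3.png',im)
```

```text
[-1.95598140e-01  2.96325526e-02  1.63530292e+00  3.86741803e-04
  1.46698142e+00 -9.78372952e-02] [-0.01550344 -0.18747889 -0.04512155]
```

View pics/w3.png

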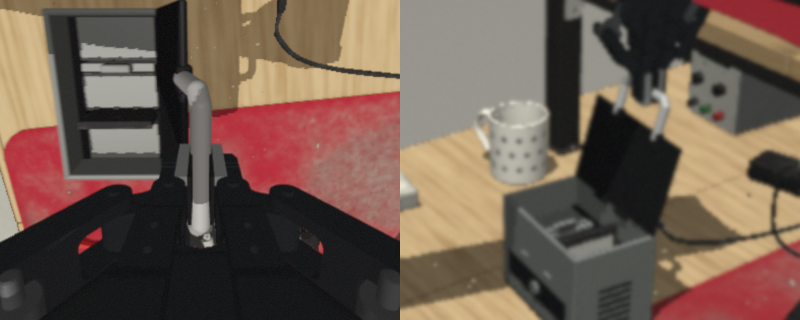

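Flap stands leaning back (scene crop, bar near (650,110)). In the wrist crop the drive's top is the dark bar at (80–158, 123), in the -y bay, and the blank's tab is at (105,68). Release, rise, go above the drive and spin.

Call:
move_arm --increments '[0, 0, 0, 0, 0.25, 0, 0, 0, 0, 0.25, 0, 0, 0, 0, 0.25, 0, 0, -15, 0, 0.25, 0, 0, -30, 0, 0.25, 0, 0, -35, 0, 0.25, 0, 0, -35, 0, 0.25, 0, 0, -15, 0, 0.25]'

```text
time: 7.23
tool_pos: [0.6141, -0.0462, 0.3627]
tool_rot: [0.003, 0.741, 0.672, 0.003]
contact_force: [0.4, 0.5, 1.8]
gripper_width: 0.252
grasp_force: 0.0
```

Call:
move_arm --increments '[-8, -28, 0, 0, 0.4, -8, -28, 0, 0, 0.4, -9, -28, 0, 0, 0.4, 0, 0, 0, -0.121, 0.4, 0, 0, 0, -0.121, 0.4, 0, 0, 0, -0.121, 0.4, 0, 0, 0, -0.121, 0.4, 0, 0, 0, -0.121, 0.4]'

```text
time: 7.9
tool_pos: [0.5266, -0.0626, 0.3556]
tool_rot: [-0.0, 0.505, 0.863, 0.0]
contact_force: [-0.2, 0.1, -0.4]
gripper_width: 0.4
grasp_force: 0.0
```

Call:
move_arm --increments '[0, 0, 0, -0.121, 0.4, 0, 0, 0, -0.121, 0.4, 0, 0, 0, -0.121, 0.4, 0, 0, 0, -0.121, 0.4, 0, 0, 0, -0.121, 0.4, 0, 0, 0, -0.121, 0.4, 0, 0, 0, -0.121, 0.4, 0, 0, 0, -0.121, 0.4]'

```text
time: 8.57
tool_pos: [0.5267, -0.0626, 0.3555]
tool_rot: [-0.0, 0.045, 0.999, 0.0]
contact_force: [-0.4, 0.6, 0.7]
gripper_width: 0.402
grasp_force: 0.0
```

Run:
```python
from h import *
import pickle
st=manip.state();w=manip.grab_frame('wrist'); s=manip.grab_frame('scene'); t=manip.grab_frame('top')
pickle.dump((st,w,s,t),open('w4.pkl','wb'))
q=np.array(st['tool_rot']);print(np.round(st['tool_pos'],4),np.round(R.from_quat(q[[1,2,3,0]]).as_matrix(),3).tolist(),np.round(st['joint_pos'],2))
y=np.array([.0958,.9954,0]);x=np.array([.9954,-.0958,0]);O=np.array([.537,-.0379,0])
for dx in(-35,35): p=O+x*dx/1e3-y*.025+[0,0,.11]; print(np.round(proj(w,p,st),1))
im=np.hstack([w['image'][60:420,100:460],cv2.resize(s['image'][120:240,260:360],None,fx=3,fy=3)]); cv2.imwrite('pics/w4.png',im)
```

```text
[ 0.5267 -0.0626  0.3555] [[-0.996, 0.09, -0.0], [0.09, 0.996, 0.0], [0.0, 0.0, -1.0]] [-0.26 -0.22  1.66  0.    1.7  -1.74]
[281.  157.9]
[280.6 210.5]
```

View pics/w4.png

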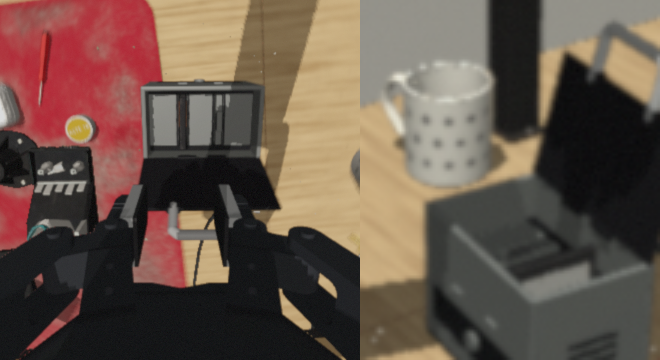

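Wrist crop: drive top at column 182, rows 95–150, matching the prediction and centred between the fingers (132 and 230). Descend.

Call:
move_arm --increments '[-4, 0, 30, 0, 0.4, 0, 0, 30, 0, 0.4, 0, 0, 30, 0, 0.4, 0, 0, 30, 0, 0.4, 0, 0, 30, 0, 0.4, 0, 0, 30, 0, 0.4, 0, 0, 20, 0, 0.4, 0, 0, 10, 0, 0.4]'

```text
time: 9.38
tool_pos: [0.5287, -0.0625, 0.1415]
tool_rot: [-0.003, 0.049, 0.999, 0.001]
contact_force: [-0.5, 0.5, 0.8]
gripper_width: 0.401
grasp_force: 0.0
```

Call:
move_arm --increments '[0, 0, 15, 0, 0.4, 0, 0, 15, 0, 0.4, 0, 0, 12, 0, 0.4, 0, 0, 8, 0, 0.4, 0, 0, 4, 0, 0.4, 0, 0, 0, 0, 0.4, 0, 0, 0, 0, 0.4]'

```text
time: 9.97
tool_pos: [0.5314, -0.0631, 0.092]
tool_rot: [0.0, 0.048, 0.999, -0.0]
contact_force: [-0.6, -0.4, -0.5]
gripper_width: 0.401
grasp_force: 0.0
```

Call:
move_arm --increments '[0, 0, 0, 0, 0, 0, 0, 0, 0, 0, 0, 0, 0, 0, 0, 0, 0, 0, 0, 0, 0, 0, 0, 0, 0, 0, 0, 0, 0, 0, 0, 0, 0, 0, 0]'

```text
time: 10.55
tool_pos: [0.5317, -0.0624, 0.0926]
tool_rot: [0.001, 0.048, 0.999, 0.001]
contact_force: [-0.3, 4.6, 5.3]
gripper_width: 0.085
grasp_force: 60.9
```

Call:
move_arm --increments '[0, 0, -4, 0, 0, 0, 0, -5, 0, 0, 0, 0, -6, 0, 0, 0, 0, -7, 0, 0, 0, 0, -8, 0, 0, 0, 0, -8, 0, 0, 0, 0, -8, 0, 0, 0, 0, -8, 0, 0]'

```text
time: 11.22
tool_pos: [0.5308, -0.0632, 0.1466]
tool_rot: [-0.0, 0.048, 0.999, -0.0]
contact_force: [-0.5, 2.8, -2.6]
gripper_width: 0.08
grasp_force: 59.8
```

Call:
move_arm --increments '[0, 0, -12, 0, 0, 0, 0, -15, 0, 0, 0, 0, -15, 0, 0, 0, 0, -15, 0, 0, 0, 0, -15, 0, 0, 0, 0, -15, 0, 0, 0, 0, -15, 0, 0, 0, 0, -10, 0, 0]'

```text
time: 11.88
tool_pos: [0.5316, -0.0642, 0.2611]
tool_rot: [0.002, 0.048, 0.999, -0.002]
contact_force: [0.1, -0.3, -0.1]
gripper_width: 0.081
grasp_force: 60.0
```

Run:
```python
from h import *
st=manip.state();w=manip.grab_frame('wrist'); s=manip.grab_frame('scene')
print(np.round(st['tool_pos'],4),np.round(st['joint_pos'],2),st['gripper_width'],st['contact_force'])
im=np.hstack([w['image'][60:420,100:460],cv2.resize(s['image'][70:230,260:420],(360,360))]); cv2.imwrite('pics/w5.png',im)
```

```text
[ 0.5316 -0.0642  0.2611] [-0.26 -0.18  1.79 -0.    1.53 -1.73] 0.08088431225343472 [ 0.06922702 -0.31866614 -0.07594541]
```

View pics/w5.png

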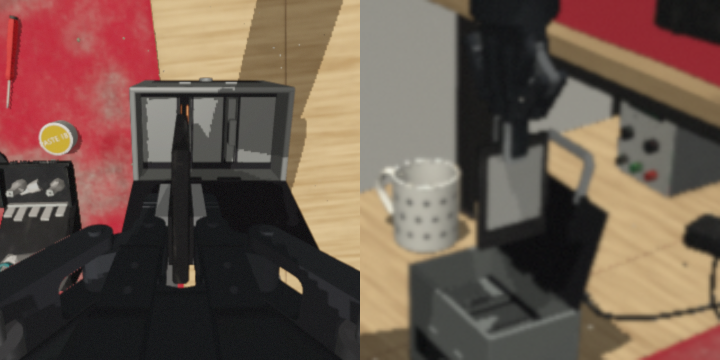

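Drive held in the gripper with the label visible in the scene crop (515,185). The blank is still in the dock, at wrist crop (232,125). Carry it left and turn it.

Call:
move_arm --increments '[3, 10, -3, 0, 0, 6, 22, -3, 0, 0, 6, 28, 0, 0, 0, 6, 28, 0, 0, 0, 7, 32, 0, 0, 0, 7, 32, 0, 0, 0, 6, 28, 0, 0, 0, 6, 25, 0, 0, 0]'

```text
time: 12.65
tool_pos: [0.5023, 0.1476, 0.2621]
tool_rot: [-0.001, 0.047, 0.999, -0.0]
contact_force: [0.9, -0.2, -1.5]
gripper_width: 0.078
grasp_force: 59.9
```

Call:
move_arm --increments '[0, 0, 0, 0.08, 0, 0, 0, 0, 0.11, 0, 0, 0, 0, 0.11, 0, 0, 0, 0, 0.11, 0, 0, 0, 0, 0.11, 0, 0, 0, 0, 0.11, 0, 0, 0, 0, 0.11, 0, 0, 0, 0, 0.11, 0]'

```text
time: 13.32
tool_pos: [0.5027, 0.1458, 0.2619]
tool_rot: [-0.001, 0.458, 0.889, -0.001]
contact_force: [-0.1, -0.8, -0.9]
gripper_width: 0.078
grasp_force: 59.9
```

Call:
move_arm --increments '[0, 0, 0, 0.11, 0, 0, 0, 0, 0.11, 0, 0, 0, 0, 0.11, 0, 0, 0, 0, 0.11, 0, 0, 0, 0, 0.11, 0, 0, 0, 0, 0.075, 0, 0, 0, 0, 0, 0, 0, 0, 0, 0, 0]'

```text
time: 13.98
tool_pos: [0.503, 0.1458, 0.2623]
tool_rot: [-0.0, 0.706, 0.708, -0.001]
contact_force: [-0.3, 0.2, -1.2]
gripper_width: 0.08
grasp_force: 59.9
```

Run:
```python
from h import *
st=manip.state();w=manip.grab_frame('wrist'); s=manip.grab_frame('scene'); t=manip.grab_frame('top')
q=np.array(st['tool_rot']);M=R.from_quat(q[[1,2,3,0]]).as_matrix()
print(np.round(st['tool_pos'],4),np.round(M,4).tolist(),np.degrees(np.arctan2(M[1,1],M[0,1])),np.round(st['joint_pos'],2),st['gripper_width'],st['contact_force'])
im=np.vstack([np.hstack([cv2.resize(w['image'],(400,300)),cv2.resize(t['image'][100:310,100:380],(400,300))]),np.hstack([cv2.resize(s['image'],(400,300)),cv2.resize(s['image'][80:230,200:400],(400,300))])]); cv2.imwrite('pics/w6.png',im)
```

```text
[0.503  0.1458 0.2623] [[-0.0023, 1.0, -0.0018], [1.0, 0.0023, -0.0004], [-0.0004, -0.0018, -1.0]] 0.13164887999676583 [ 0.14 -0.21  1.81 -0.    1.54  0.14] 0.08029611188941478 [-0.2686712   0.18979125 -1.15249781]
```

View pics/w6.png

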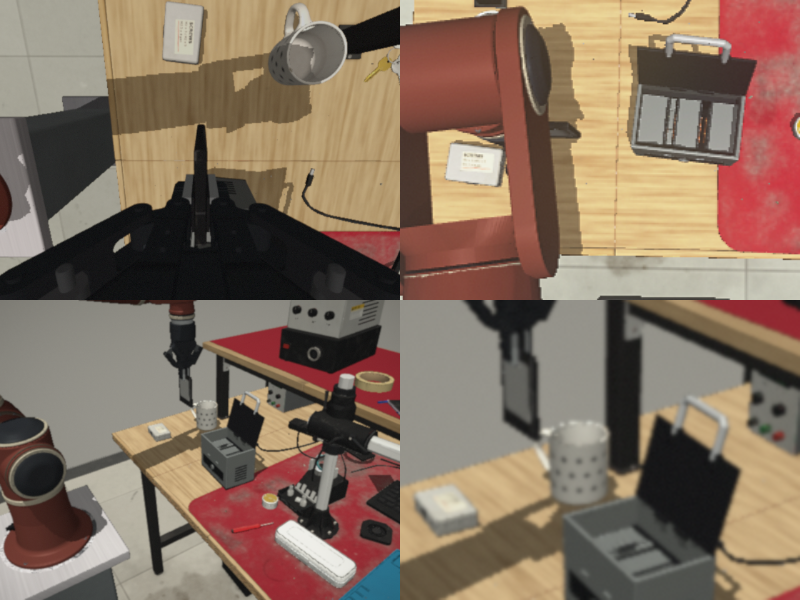

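Final view: the drive hangs left of the dock with its label towards the front, the flap is open, the blank is in place and the bystanders are unmoved. One check of how upright it is, against an ideal outline.

Run:
```python
from h import *
s=manip.grab_frame('scene'); f=s
x=.499; yc=.1418; z0=.181
P=[(x,yc+a,z0+b) for a,b in((.035,.1),(.035,0),(-.035,0),(-.035,.1))]
p=np.array([proj(f,q) for q in P]); print(np.round(p,1))
x0,y0=230,60; k=5
im=cv2.resize(f['image'][y0:y0+100,x0:x0+70],None,fx=k,fy=k,interpolation=cv2.INTER_CUBIC); raw=im.copy()
cv2.polylines(im,[np.int32((p-[x0,y0]+.5)*k)],True,(0,255,0),1)
cv2.imwrite('pics/w7.png',np.hstack([raw,im]))
```

```text
[[250.   99.5]
 [252.  140.4]
 [267.8 151.1]
 [266.4 108.8]]
```

View pics/w7.png

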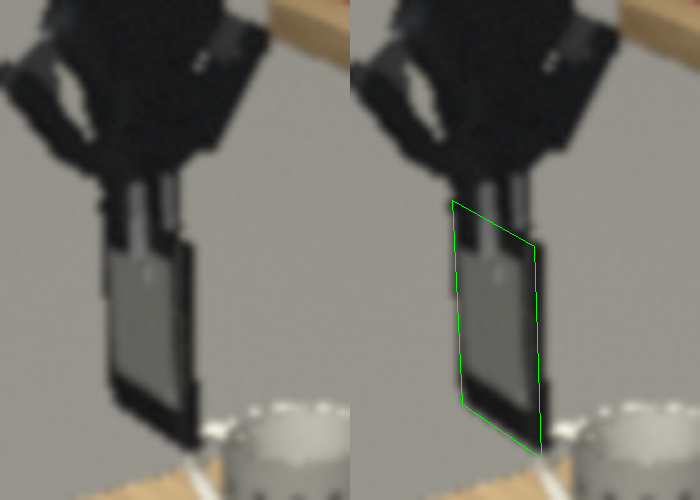

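The drive's outline matches the ideal upright one to within a pixel or two, so it is upright. Hand in.

```bash
python3 -c "
from plant import manip
print(manip.job_done())"
```

```text
the job is handed in; nothing more can be done
None
```

The job is handed in: the flap is open and leaning back, the blanking insert is still in its bay, and the gripper holds the drive upright left of the dock, about 18 cm above the bench with its label square to the front; the screw box, screwdriver and tin were not touched.

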